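# Slide the sample cassette through the gap and click it into the sampler

## Robot

A 6-joint arm with a two-finger parallel gripper is mounted at the origin on the work surface. World frame = base frame: x ahead of the robot, y to its left, z up, the work surface at z = 0. Lengths are in m, angles in rad, forces in N, time in s.
With the tool pointing down it reaches from about 0.35 to 0.775 m from the base axis. Payload 7.3 kg.
Tool frame: the origin (TCP) lies at the very end of the fingers, on their centre line; the grasp point (between the pads) lies grip_point_offset behind it (grip_point_offset is the distance from the TCP to the grasp point, in m); z points along the fingers, y is the direction in which the jaws open and shut (so a half turn about z gives the same grasp; the last joint's range is limited). The gripper opens to 92 mm and grips with 3 to 60 N. Pads are 19 mm wide; open, the fingers measure 130 mm over their backs; the gripper's body (75 mm by 190 mm) begins 47 mm behind the grasp point.
Start: joints at [1.114, 0.342, 1.524, -0, 1.275, -0.146], TCP at [0.161, 0.5, 0.227] pointing down, gripper open.
Joint ranges: [-2.53, 2.53], [-0.77, 2.02], [0.04, 2.7], [-1, 4.14], [0.28, 2.66], [-3.11, 3.11]. Speed limits (rad/s): [2.57, 2.57, 3.14, 3.14, 3.14, 3.14].

## Interface

Orientations are given as [roll, pitch, yaw] about the fixed x, y, z axes, in that order (R = Rz(yaw) Ry(pitch) Rx(roll)).
In Python, from cell import * gives the robot as it stands.
- The arm moves only by the shell command python3 -m inch 'ROWS' [OPENING] [FORCE]. ROWS is JSON, a list that holds one entry, the list of rows, each a list of 4 numbers: the shift along the tool's x, y, z in mm, then the turn about the tool's z in rad. In form: [[[x, y, z, roll], ...]]. A call has 1 to 10 rows; each row shifts and turns the commanded pose from where the row before left it, along the tool's axes as they then stand; what a row does not reach is not made up. A row lasts 1/8 s, in which the tool goes at most 62.5 mm and 10.7 degrees, less where a joint would pass 70% of its speed; a pose out of reach is approached as far as the arm can. A call with a gripper value outside its range is refused whole. OPENING is the closure, from -1 (fully open) to 1 (shut), set as the call begins (- or left out, the last holds). The fingers move at their own pace and stop on an object; FORCE is the grip in N (left out, the last holds). Time passes only in rows, so rows that do not move let the fingers close. It gives the time, the measured TCP pose, the force and the opening at its end, in the units of the state.
- observe(): the state, without advancing time (a new reading comes with each control period).
- read_camera(name): name is "scene" or "top"; returns a dict with "img" (400x640x3 uint8, blue, green, red), "fx", "fy", "cx", "cy" (pixels), "eye" and "rotation" of the camera in the world. Camera axes: x right, y down, z forward; pixel columns grow to the right and rows downward; lengths in m; the calibration is good to about 2 mm. A picture is of the moment at which its call begins. There is no depth.
- hand_in(): hands the job in, once; it reports no verdict.
Trained networks look in the newest picture that a camera, given by its name, has taken for a name from the list of things; names that differ only in an ending like _2 or _b are one class to them, and where a whole thing is asked for, a point or a joint stands for the part that bears it (a point fixed in the world has none). Each returns a list of dicts, best first, with "conf" (0 to 1); they miss things now and then, are a little off and sometimes report something else, mostly with a low value. They report only what shows in the picture. A call takes as long as a camera call.
- boxes_of(camera, label): "at" ([row, column] in pixels, amid what is visible of it).
- place_of(camera, label): "at" ([row, column] in pixels: a listed point, or the origin of a listed thing).
The state is a dict: "time": time; "qpos": joint angles; "qvel": joint speeds; "joint_efforts": joint torques, N m; "tool_pos": TCP position; "tool_rot": TCP orientation; "contact_force": force on the tool from outside, world axes, zero at the start; "torque": the same for the moment, N m; "opening": finger opening in m.
Only numpy, scipy, OpenCV 4.12 (cv2) and the standard library are available. Lean on these libraries where they do the work, as an engineer would, in place of code of your own. Each camera call takes 0.05 s, during which the arm holds its last target. There are 200 camera calls.

## Task

Slide the sample cassette across the bench, through the gap between the stirrer and the bottle stand, and push it fully home into the sampler's docking bay until both sprung balls click into its notches. Keep it flat on the bench and move it gently all the way, let neither it nor the robot touch the stirrer or the bottle stand, and leave everything else on the bench where it is.

Things in the scene. Friction and masses are not known exactly. Their poses are not given: they have to be found in the camera images.
- cassette: White sample cassette, a closed block with 16 metal caps in its top; 110 mm along its x, 95 mm along its y, 61 mm tall, 0.4 to 0.8 kg; too wide to grip, it is slid along the bench. Origin: centre of its underside, z up. Flat upright faces, upright corners cut off by about 7 mm. The same either way round.
- notch (a point): Middle of one of the cassette's two notches, at the top, 48 mm from its centre along +x; the other is opposite, at -x. Each is cut into the middle of an x face, 16 mm long along y, 7 mm deep, full height. The bay's sprung balls click into them.
- dock: Docking bay of the sampler (white machine, 260 mm along x, 170 mm along y, up to 165 mm tall, its front at y = -66 mm). Origin on the bench, where the centre of the underside of a fully seated cassette lies, its x and y along the bay's. The mouth opens towards +y; the cassette goes in along -y. No floor: the cassette stays on the bench.
- back_stop (a point): Foot of the bay's back stop, 47.5 mm from the bay's origin along -y: a seated cassette's leading y face touches it.
- rail_end (a point): On the bay's axis, 20 mm from its origin along +y and 40 mm up: where the straight parts of the two aluminium guide rails end. The rails are 40 mm tall, inner faces at x = +-57.5 mm (2.5 mm play a side), from the back stop to here. A seated cassette stands out 27 mm beyond this point.
- mouth (a point): On the bay's axis on the bench, 47 mm from its origin along +y: the mouth, where the flared ends of the rails finish; there their inner faces are about 72 mm and their outer faces about 83 mm either side of the axis. The rear face of a seated cassette is level with it.
- ball_near (a joint): How far the sprung ball in the rail at the bay's -x side is pushed back (m): 0 fully out (6.5 mm out of the rail, level with the bay's origin, 20 mm above the bench), about 0.004 while a cassette's side holds it back, under 0.002 clicked into the notch. Spring: 1.5 N at 0 and 0.5 N more per mm; pushing the cassette past both balls takes about 10 to 20 N.
- ball_far (a joint): The same for the ball in the rail at the bay's +x side.
- stirrer: Fixed obstacle on the bench: white stirrer, foot 110 x 110 x 45 mm square with its x and y axes (a small knob stands 8 mm out of its -x face), with a capped glass cell 78 mm across on it, 150 mm tall in all. Origin: centre of its underside.
- bottle_stand: Fixed obstacle: dark steel block, foot 110 x 110 x 45 mm square with its axes, turned as the stirrer is, with an amber bottle 72 mm across on it, 163 mm tall in all. Origin: centre of its underside. It and the stirrer stand side by side, 260 to 265 mm between centres, either one nearer the robot; the 150 to 155 mm gap between their feet is the way through.
- reagent_jar: Loose bystander: small amber jar, 52 mm across, 70 mm tall. Origin: centre of its underside.
- wash_bottle: Loose bystander: white bottle with a cap, 60 mm across, 130 mm tall. Origin: centre of its underside.
- tip_box: Loose bystander: closed grey box, 120 x 80 x 60 mm tall. Origin: centre of its underside.
- beaker: Loose bystander: glass beaker, 68 mm across, 60 mm tall. Origin: centre of its underside.
- can: Loose bystander: metal can, 50 mm across, 80 mm tall. Origin: centre of its underside.
- spatula: Loose bystander: flat spatula, 180 mm long, lying along its x axis. Origin: on the underside, near the middle of its length.
- salt_jar: Loose bystander: white jar, 68 mm across, 90 mm tall. Origin: centre of its underside.

How it is judged:
On the way, in this order (a step that is already met when the one before it is completed fails the run):
1. the cassette is in the gap between the stirrer and the bottle stand (its centre within 175 mm of both) (horizontal distance between cassette and stirrer below 0.175 m and horizontal distance between cassette and bottle_stand below 0.175 m), for 0.05 s.
2. the cassette is home in the bay, both balls in its notches (y of cassette in the frame of dock between -0.004 and 0.004 m and x of cassette in the frame of dock between -0.005 and 0.005 m and angle between the y axis of cassette and the y axis of dock, either way round below 0.06 rad and height (world z) of cassette below 0.004 m and angle between cassette's own z axis and vertical below 0.05 rad and value of joint each of ball_near, ball_far below 0.002 m and linear speed of cassette below 0.01 m/s), for 0.2 s.
At the end, for the whole second after the job is handed in: The cassette stands flat on the bench, at rest, in the docking bay: within 4 mm of fully home along the bay, 5 mm across it and 0.06 rad of square, with both balls out to within 2 mm (clicked into the notches) (all of step 2); the robot touches nothing.
It fails at once if the cassette is lifted more than 10 mm or tipped more than 0.15 rad (height (world z) of cassette above 0.01 m or angle between cassette's own z axis and vertical above 0.15 rad).
It fails at once if the cassette is moved faster than 0.35 m/s (linear speed of cassette above 0.35 m/s).
It fails at once if the cassette, the gripper or the arm touches the stirrer or the bottle stand (more than 0.5 N) (contact force between any of stirrer, bottle_stand and cassette above 0.5 N or contact force between any of stirrer, bottle_stand and the fingers above 0.5 N or contact force between any of stirrer, bottle_stand and the arm above 0.5 N).
It fails at once if a loose bystander is moved more than 10 mm (distance of any of reagent_jar, wash_bottle, tip_box, beaker, can, spatula, salt_jar from where it was at the start of the episode above 0.01 m).
It also fails if it takes over 72 s, if anything falls off the work surface, if the arm or the gripper's body presses on something with over 40 N, if the wrist force passes 120 N, or if a joint passes its speed limit or range.

## Working session

There is one attempt and no reset: what is moved stays moved. The work goes in short steps, Python scripts to look and compute and a shell command to move; the robot and the scene stay as the last step left them, time stands still between calls to the robot, and variables do not carry over. Pictures are saved under pics/ and viewed, about 8 in all and at most 12, crops included, and the job is handed in when it is done.

```bash
ls; mkdir -p pics
cat > h.py <<'E'
from cell import *
import numpy as np, cv2
def ray(c,at,z=0.0):
    d=np.array([(at[1]-c['cx'])/c['fx'],(at[0]-c['cy'])/c['fy'],1.0]); d=np.array(c['rotation'])@d
    e=np.array(c['eye']); return e+d*(z-e[2])/d[2]
def proj(c,p):
    q=np.array(c['rotation']).T@(np.array(p)-np.array(c['eye'])); return [q[1]/q[2]*c['fy']+c['cy'], q[0]/q[2]*c['fx']+c['cx']]
E
python3 - <<'E'
from h import *
s=observe(); print({k:np.round(v,3).tolist() for k,v in s.items()})
Z=dict(cassette=0,notch=.061,dock=0,back_stop=0,rail_end=.04,mouth=0,stirrer=0,bottle_stand=0,reagent_jar=0,wash_bottle=0,tip_box=0,beaker=0,can=0,spatula=0,salt_jar=0)
for n in ('top','scene'):
    c=read_camera(n); cv2.imwrite(f'pics/{n}0.png',c['img']); print(n,np.round(c['eye'],3),c['fx'],np.round(c['rotation'],3).tolist())
    for k,z in Z.items():
        for r in place_of(n,k)[:3 if k=='notch' else 2]:
            if r['conf']>.25: print(k,np.round(r['at'],1),round(r['conf'],2),np.round(ray(c,r['at'],z)[:2],4))
E
```

```text
pics
{'time': 0.0, 'qpos': [1.114, 0.343, 1.525, 0.0, 1.275, -0.146], 'qvel': [0.001, -0.0, 0.001, -0.0, -0.001, -0.001], 'joint_efforts': [-0.0, -43.125, -24.422, 0.072, 0.056, -0.0], 'tool_pos': [0.16, 0.5, 0.226], 'tool_rot': [-3.14, -0.0, 2.831], 'contact_force': [-0.582, 0.468, -0.976], 'torque': [-0.069, 0.038, -0.056], 'opening': 0.092}
top [0.368 0.088 1.283] 385.91354637592747 [-3.018, -0.007, -1.567]Traceback (most recent call last):
  File "<stdin>", line 8, in <module>
  File "h.py", line 5, in ray
    e=np.array(c['eye']); return e+d*(z-e[2])/d[2]
                                              ~^^^
IndexError: invalid index to scalar variable.
```

```bash
cat > h.py <<'E'
from cell import *
import numpy as np, cv2
from scipy.spatial.transform import Rotation as Ro
def RM(c): return Ro.from_euler('xyz',c['rotation']).as_matrix()
def ray(c,at,z=0.0):
    d=RM(c)@np.array([(at[1]-c['cx'])/c['fx'],(at[0]-c['cy'])/c['fy'],1.0])
    e=np.array(c['eye']); return e+d*(z-e[2])/d[2]
def proj(c,p):
    q=RM(c).T@(np.array(p)-np.array(c['eye'])); return [q[1]/q[2]*c['fy']+c['cy'], q[0]/q[2]*c['fx']+c['cx']]
E
python3 - <<'E'
from h import *
Z=dict(cassette=0,notch=.061,dock=0,back_stop=0,rail_end=.04,mouth=0,stirrer=0,bottle_stand=0,reagent_jar=0,wash_bottle=0,tip_box=0,beaker=0,can=0,spatula=0,salt_jar=0)
for n in ('top','scene'):
    c=read_camera(n); cv2.imwrite(f'pics/{n}0.png',c['img']); print(n,np.round(c['eye'],3),c['fx'],np.round(c['rotation'],3).tolist())
    for k,z in Z.items():
        for r in place_of(n,k)[:3 if k=='notch' else 2]:
            if r['conf']>.25: print(k,np.round(r['at'],1),round(r['conf'],2),np.round(ray(c,r['at'],z)[:2],4))
E
```

```text
top [0.368 0.088 1.283] 385.91354637592747 [-3.018, -0.007, -1.567]
cassette [189.8 248.9] 0.66 [0.5264 0.3164]
notch [171.2 240.4] 0.67 [0.5788 0.3343]
dock [241.4 298.1] 0.54 [0.3559 0.15  ]
back_stop [202.6 467.8] 0.85 [ 0.4867 -0.416 ]
mouth [118.8 283.3] 0.51 [0.772  0.2051]
stirrer [211.9 322.1] 0.75 [0.4535 0.0712]
bottle_stand [131.  316.9] 0.89 [0.7298 0.0898]
reagent_jar [243.  295.8] 0.68 [0.3507 0.1575]
reagent_jar [190.  249.9] 0.48 [0.5258 0.313 ]
wash_bottle [115.9 282.4] 0.94 [0.7823 0.2083]
wash_bottle [117.5 388.7] 0.53 [ 0.7788 -0.1565]
tip_box [150.2 450.6] 0.7 [ 0.6653 -0.3652]
beaker [117.9 390.5] 0.92 [ 0.7774 -0.1627]
can [224.7 163.7] 0.6 [0.4089 0.5945]
spatula [260.8 416.4] 0.68 [ 0.2943 -0.2386]
salt_jar [193.8 166. ] 0.77 [0.5117 0.5923]
scene [1.146 0.394 1.237] 436.26733658846854 [-2.615, -0.007, 2.038]
cassette [232.3 385.8] 0.77 [0.5275 0.3208]
notch [235.8 386.9] 0.8 [0.5672 0.3317]
dock [147.8 204.9] 0.57 [ 0.5127 -0.3677]
dock [171.8 355.3] 0.31 [0.365  0.1421]
back_stop [138.3 193.7] 0.87 [ 0.4961 -0.4266]
back_stop [185.5 323.8] 0.55 [0.4621 0.0713]
stirrer [185.  325.2] 0.75 [0.4583 0.0746]
stirrer [237.5 479.3] 0.73 [0.412  0.5874]
bottle_stand [255.3 290.6] 0.63 [0.7299 0.0925]
reagent_jar [171.2 357.8] 0.85 [0.3589 0.1486]
wash_bottle [287.2 318.2] 0.7 [0.781  0.2123]
tip_box [185.9 178.5] 0.7 [ 0.6821 -0.3568]
beaker [238.7 210.3] 0.96 [ 0.7942 -0.1554]
beaker [184.5 323.2] 0.41 [0.4595 0.0678]
can [236.4 477.9] 0.65 [0.4103 0.5824]
spatula [116.8 269.3] 0.72 [ 0.2892 -0.238 ]
salt_jar [264.3 467.1] 0.75 [0.5149 0.5799]
```

View pics/top0.png

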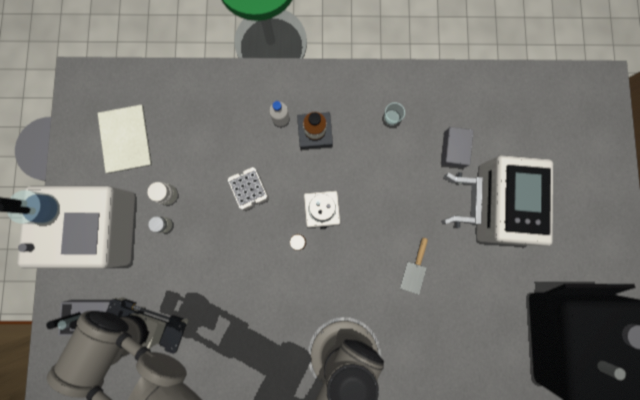

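View pics/scene0.png

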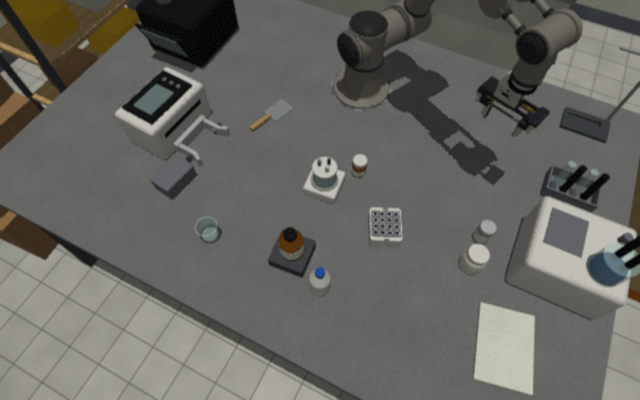

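Run:
```python
import cv2,numpy as np
t=cv2.imread('pics/top0.png')
a=cv2.resize(t[160:220,220:280],None,fx=6,fy=6,interpolation=cv2.INTER_CUBIC)
b=cv2.resize(t[160:240,430:500],None,fx=6,fy=6,interpolation=cv2.INTER_CUBIC)
a=cv2.copyMakeBorder(a,0,b.shape[0]-a.shape[0],0,0,0)
cv2.imwrite('pics/c1.png',np.hstack([a,b]))
from h import *
c=read_camera('top'); s=read_camera('scene')
g=cv2.cvtColor(t,cv2.COLOR_BGR2GRAY)
for nm,(r0,r1,c0,c1),z in(('cas',(160,220,220,275),.061),('stir',(185,232,298,348),.045)):
    m=(g[r0:r1,c0:c1]>150).astype(np.uint8); n,l,st,ce=cv2.connectedComponentsWithStats(m); k=1+np.argmax(st[1:,4])
    p=np.argwhere(l==k)+[r0,c0]; w=np.array([ray(c,q,z)[:2]*1000 for q in p],np.float32)
    h=cv2.convexHull(w); print(nm,cv2.minAreaRect(h),len(p))
for n,cc in(('top',c),('scene',s)):
    for k,z in dict(stirrer=0,bottle_stand=0,cassette=0,notch=.061,dock=0,back_stop=0,rail_end=.04,mouth=0,ball_near=.02,ball_far=.02).items():
        for r in place_of(n,k)[:3]:
            if r['conf']>.2: print(n,k,np.round(r['at'],1),round(r['conf'],2),np.round(ray(cc,r['at'],z)[:2],4))
```

```text
cas ((526.0718383789062, 312.3293762207031), (114.05403137207031, 96.79061126708984), 24.231979370117188) 607
stir ((462.3494567871094, 73.51797485351562), (109.1230697631836, 108.83303833007812), 5.06148624420166) 1086
top stirrer [210.7 322.1] 0.67 [0.4575 0.0712]
top bottle_stand [131.8 314.6] 0.86 [0.7269 0.0976]
top cassette [190.4 248. ] 0.77 [0.5244 0.3193]
top notch [174.  240.4] 0.68 [0.5697 0.334 ]
top back_stop [201.2 469.5] 0.84 [ 0.4914 -0.4219]Traceback (most recent call last):
  File "<stdin>", line 16, in <module>
ValueError: it knows: back_stop, beaker, bottle_stand, can, cassette, dock, mouth, notch, rail_end, reagent_jar, salt_jar, spatula, stirrer, tip_box, wash_bottle
```

View pics/c1.png

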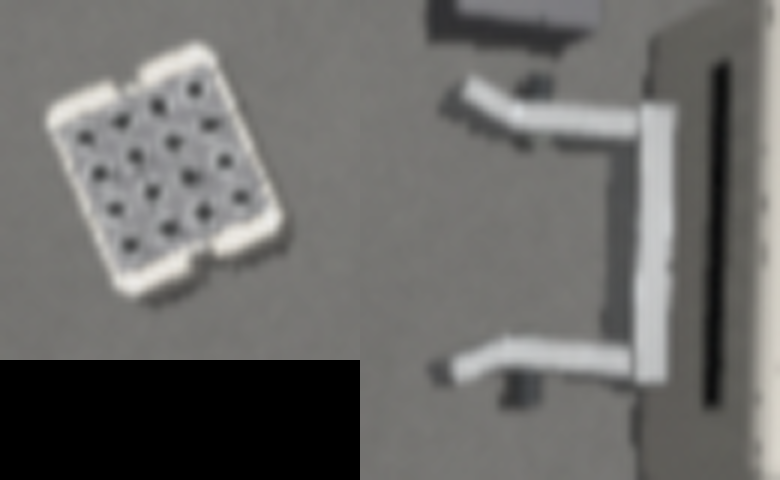

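Run:
```python
from h import *
c=read_camera('top'); s=read_camera('scene')
P=lambda x,y:(160+y/6-.4,430+(x-360)/6-.4)
for n,q in dict(ui0=(520,128),ui1=(636,137),li0=(510,338),li1=(632,346),uend=(465,82),lend=(455,378),uo=(528,100),lo=(505,360)).items():
    print(n,np.round(ray(c,P(*q),.04)[:2]*1000,1))
for k,z in dict(stirrer=0,bottle_stand=0,cassette=0,notch=.061,dock=0,back_stop=0,rail_end=.04,mouth=0).items():
    for r in place_of('scene',k)[:3]:
        if r['conf']>.2: print(k,np.round(r['at'],1),round(r['conf'],2),np.round(ray(s,r['at'],z)[:2],4))
im=s['img']
a=cv2.resize(im[100:200,110:240],None,fx=5,fy=5,interpolation=cv2.INTER_CUBIC)
cv2.imwrite('pics/c2.png',a)
```

```text
ui0 [ 553.8 -365.7]
ui1 [ 549.1 -428.7]
li0 [ 439.6 -355.7]
li1 [ 435.6 -421.3]
uend [ 578.9 -336.6]
lend [ 418.  -325.3]
uo [ 569.2 -370.6]
lo [ 427.8 -352.6]
stirrer [184.3 326.7] 0.82 [0.4535 0.0778]
bottle_stand [259.2 288.5] 0.87 [0.7439 0.0929]
bottle_stand [181.  177.1] 0.73 [ 0.6685 -0.3724]
cassette [233.7 381.5] 0.86 [0.5381 0.3107]
cassette [238.8 387.9] 0.24 [0.5452 0.3352]
notch [238.3 388.4] 0.62 [0.5727 0.3388]
dock [146.5 202.1] 0.96 [ 0.5124 -0.3796]
back_stop [137.6 194. ] 0.81 [ 0.493  -0.4274]
back_stop [144.3 203.6] 0.61 [ 0.5021 -0.3804]
back_stop [257.2 290.9] 0.57 [0.7349 0.0962]
rail_end [139. 209.] 0.96 [ 0.4958 -0.3518]
rail_end [231.3 383.5] 0.62 [0.5476 0.3157]
rail_end [115.3 266.8] 0.38 [ 0.315  -0.2289]
mouth [139.2 198.2] 0.65 [ 0.4922 -0.4101]
```

View pics/c2.png

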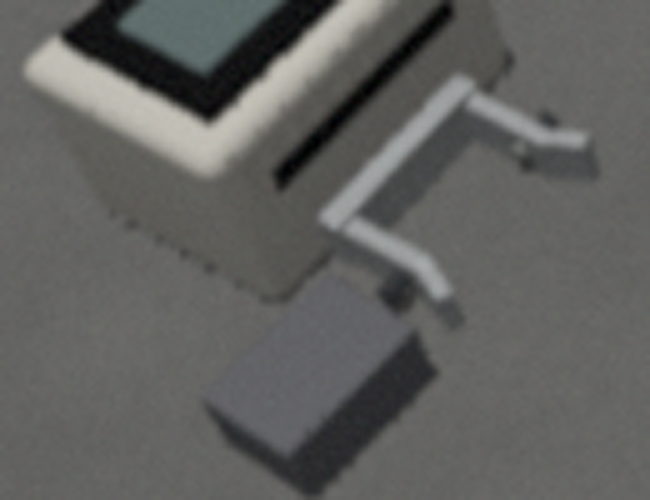

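```bash
cat >> h.py <<'E'
def st():
    s=observe(); print('t',round(float(s['time']),2),'tcp',np.round(np.array(s['tool_pos'])*1000,1),'yaw',round(float(s['tool_rot'][2])%6.2832,4),'F',np.round(s['contact_force'],1),'op',round(float(s['opening'])*1000,1)); return s
def go(x,y,yaw):
    "remaining shift in tool axes (mm) and roll to world x,y (mm), tool yaw"
    s=st(); p=np.array(s['tool_pos'])*1000; a=s['tool_rot'][2]
    dx,dy=x-p[0],y-p[1]
    r=(a-yaw+np.pi)%(2*np.pi)-np.pi
    print('tool dx %.1f dy %.1f roll %.3f'%(dx*np.cos(a)+dy*np.sin(a),dx*np.sin(a)-dy*np.cos(a),r))
def cas(f=None):
    c=read_camera('top')
    if f: cv2.imwrite(f,c['img'])
    return c
E
python3 -m inch '[[[-40.6,-6.7,5,0],[-40.6,-6.7,10,0],[-40.6,-6.7,10,0],[-40.6,-6.7,10,0],[-40.6,-6.7,10,0],[-40.6,-6.7,10,0],[-40.6,-6.7,10,0],[-40.6,-6.7,10,0],[-40.6,-6.7,10,0],[-40.6,-6.7,10,0]]]' 0.13 40
python3 -m inch '[[[0,0,0,-0.15],[0,0,0,-0.15],[0,0,0,-0.15],[0,0,0,-0.15],[0,0,0,-0.13],[0,0,0,0]]]'
python3 -c "
from h import *
go(526,312,3.56)"
```

```text
time: 3.95
tool_pos: [0.5278, 0.3112, 0.1314]
tool_rot: [3.141, 0.0, 2.831]
contact_force: [-0.6, 0.6, 0.9]
opening: 0.0399
time: 4.7
tool_pos: [0.5266, 0.3119, 0.1317]
tool_rot: [3.142, -0.0, -2.724]
contact_force: [-0.3, -0.1, 0.4]
opening: 0.0403
t 4.7 tcp [526.6 311.9 131.7] yaw 3.5596 F [-0.3 -0.1  0.4] op 40.3
tool dx 0.5 dy 0.3 roll -0.000
```

```bash
python3 -m inch '[[[0,0,20,0],[0,0,20,0],[0,0,18,0],[0,0,6,0],[0,0,3,0],[0,0,0,0]]]'
python3 -m inch '[[[0,0,3,0],[0,0,0,0]]]'
python3 -m inch '[[[0,0,3,0],[0,0,0,0]]]'
```

```text
time: 5.45
tool_pos: [0.5269, 0.3121, 0.0652]
tool_rot: [3.142, 0.001, -2.723]
contact_force: [-0.1, -0.3, -0.0]
opening: 0.04
time: 5.7
tool_pos: [0.5266, 0.3119, 0.0619]
tool_rot: [3.142, 0.0, -2.723]
contact_force: [-0.6, -0.5, 0.4]
opening: 0.0399
time: 5.95
tool_pos: [0.5269, 0.3121, 0.0602]
tool_rot: [-3.142, 0.002, -2.722]
contact_force: [-3.1, -1.9, 8.3]
opening: 0.0401
```

```bash
python3 -m inch '[[[0,0,2,0],[0,0,1,0],[0,0,0,0]]]'
python3 -m inch '[[[0,-2,0,0],[0,-3,0,0],[0,-3,0,0],[0,-3,0,0]]]'
python3 -m inch '[[[0,-4,0,0],[0,-4,0,0],[0,-4,0,0],[0,-4,0,0]]]'
python3 - <<'E'
from h import *
st(); c=cas('pics/t1.png'); s=read_camera('scene'); cv2.imwrite('pics/s1.png',s['img'])
a=cv2.resize(c['img'][140:260,200:330],None,fx=3,fy=3,interpolation=cv2.INTER_CUBIC)
b=cv2.resize(s['img'][150:270,330:460],None,fx=3,fy=3,interpolation=cv2.INTER_CUBIC)
cv2.imwrite('pics/v1.png',np.hstack([a,b]))
E
```

```text
time: 6.32
tool_pos: [0.527, 0.3121, 0.0601]
tool_rot: [-3.141, 0.003, -2.722]
contact_force: [-9.8, -4.9, 27.7]
opening: 0.0401
time: 6.82
tool_pos: [0.5312, 0.307, 0.0602]
tool_rot: [3.135, 0.008, -2.722]
contact_force: [-12.8, 18.2, 28.9]
opening: 0.0396
time: 7.32
tool_pos: [0.5391, 0.2916, 0.06]
tool_rot: [3.137, 0.01, -2.722]
contact_force: [-2.7, 9.6, 18.3]
opening: 0.0402
t 7.33 tcp [539.1 291.6  60. ] yaw 3.561 F [-2.7  9.6 18.3] op 40.2
```

View pics/v1.png

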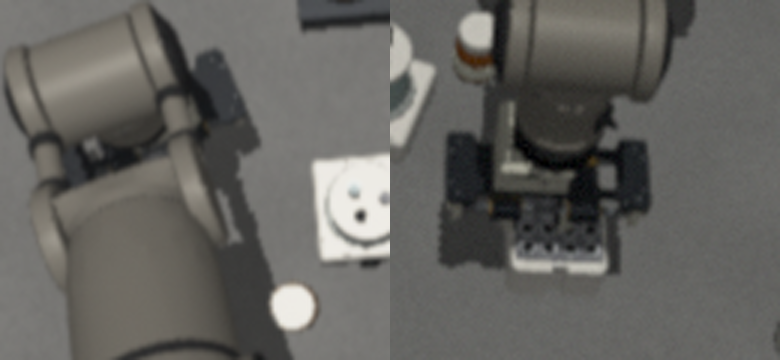

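Run:
```python
import cv2,numpy as np
a=cv2.imread('pics/scene0.png',0).astype(np.float32);b=cv2.imread('pics/s1.png',0).astype(np.float32)
for r in((224,246,364,385),(224,246,385,410)):
    t=a[r[0]:r[1],r[2]:r[3]]; w=b[r[0]-15:r[1]+15,r[2]-15:r[3]+15]
    m=cv2.matchTemplate(w,t,cv2.TM_CCOEFF_NORMED); _,v,_,l=cv2.minMaxLoc(m); print(v,l[0]-15,l[1]-15)
from h import *
s=read_camera('scene')
for p in((.526,.312,.061),(.535,.294,.061)): print(proj(s,p))
```

```text
0.7588908672332764 0 0
0.686082661151886 0 0
[np.float64(221.99873668801806), np.float64(386.0425476456014)]
[np.float64(221.95727384846242), np.float64(379.368593781117)]
```

```bash
python3 -m inch '[[[0,0,-10,0],[0,8,-25,0.17],[0,8,-25,0.175],[0,8,0,0.175],[0,8,0,0.175],[0,8,0,0.175],[0,0,0,0.175],[0,0,0,0.175],[0,0,0,0.175],[0,0,0,0.175]]]' 0 40
python3 -c "
from h import *
try: print(grip_point_offset)
except Exception as e: print(e)
go(491,390,1.99)"
```

```text
time: 8.72
tool_pos: [0.5347, 0.3256, 0.1155]
tool_rot: [-3.141, 0.0, 1.985]
contact_force: [-0.0, 0.2, -0.6]
opening: 0.0462
0.0188
t 8.72 tcp [534.7 325.6 115.5] yaw 1.9848 F [-0.   0.2 -0.6] op 46.2
tool dx 76.6 dy -14.0 roll -0.005
```

```bash
python3 -m inch '[[[25,-5,0,0],[26,-5,0,0],[26,-4,0,0],[0,0,25,0],[0,0,25,0],[0,0,25,0],[0,0,20,0],[0,0,8,0],[0,0,0,0]]]'
python3 -c "
from h import *
go(503,364,1.99)
s=read_camera('scene'); cv2.imwrite('pics/s2.png',s['img'])
a=cv2.imread('pics/scene0.png',0);b=cv2.cvtColor(s['img'],6)
m=cv2.matchTemplate(b[195:255,355:420],a[205:244,368:406],5); _,v,_,l=cv2.minMaxLoc(m); print(v,l[0]-13,l[1]-10)
"
```

```text
time: 9.85
tool_pos: [0.4905, 0.3903, 0.0125]
tool_rot: [-3.141, 0.0, 1.991]
contact_force: [-0.3, 0.1, -0.6]
opening: 0.0457
t 9.85 tcp [490.5 390.3  12.5] yaw 1.9907 F [-0.3  0.1 -0.6] op 45.7
tool dx -29.1 dy 0.7 roll 0.001
0.7131927609443665 0 0
```

```bash
python3 -m inch '[[[-8,0,0,0],[-8,0,0,0],[-6,0,0,0],[-3,0,0,0],[-3,0,0,0],[-4,0,0,0],[-5,0,0,0],[-6,0,0,0],[-6,0,0,0],[-6,0,0,0]]]'
python3 -m inch '[[[-6,0,0,0],[-6,0,0,0],[-6,0,0,0],[-6,0,0,0],[-6,0,0,0],[-6,0,0,0],[-6,0,0,0],[-6,0,0,0],[-3,0,0,0],[0,0,0,0]]]'
python3 - <<'E'
from h import *
st(); c=cas('pics/t3.png'); s=read_camera('scene'); cv2.imwrite('pics/s3.png',s['img'])
a=cv2.resize(c['img'][120:260,210:360],None,fx=2.6,fy=2.6,interpolation=cv2.INTER_CUBIC)
b=cv2.resize(s['img'][140:280,280:430],None,fx=2.6,fy=2.6,interpolation=cv2.INTER_CUBIC)
cv2.imwrite('pics/v3.png',np.hstack([a,b]))
for n in('top','scene'):
  for k in('cassette','notch'): print(n,k,[(np.round(r['at'],1),round(r['conf'],2),np.round(ray(c if n=='top' else s,r['at'],.061 if k=='notch' else 0)[:2],3)) for r in place_of(n,k)[:2]])
E
```

```text
time: 11.15
tool_pos: [0.5125, 0.3413, 0.0128]
tool_rot: [3.141, -0.001, 1.991]
contact_force: [-1.9, 5.6, -0.1]
opening: 0.0458
time: 12.4
tool_pos: [0.5336, 0.2942, 0.0128]
tool_rot: [3.141, -0.001, 1.991]
contact_force: [-2.2, 3.5, 1.9]
opening: 0.0457
t 12.4 tcp [533.6 294.2  12.8] yaw 1.991 F [-2.2  3.5  1.9] op 45.7
top cassette [(array([181.4, 270. ]), 0.86, array([0.555, 0.246]))]
top notch []
scene cassette [(array([229.9, 359.5]), 0.81, array([0.557, 0.244])), (array([137.5, 194. ]), 0.49, array([ 0.493, -0.428]))]
scene notch [(array([236.1, 361.8]), 0.74, array([0.602, 0.266]))]
```

View pics/v3.png

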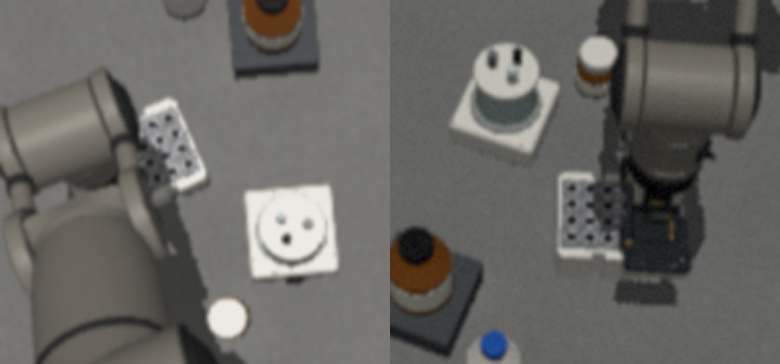

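```bash
python3 -m inch '[[[-5,0.7,0,0.013],[-6,0.9,0,0.0162],[-6,0.9,0,0.0162],[-6,0.9,0,0.0162],[-6,0.9,0,0.0162],[-6,0.9,0,0.0162],[-6,0.9,0,0.0162],[-6,0.9,0,0.0162],[-6,0.9,0,0.0162],[-4,0.6,0,0.011]]]'
python3 - <<'E'
from h import *
s=st(); a=s['tool_rot'][2]; p=np.array(s['tool_pos'])*1000; print('pred C',p[:2]-57*np.array([np.cos(a),np.sin(a)]),a-np.pi/2)
c=cas('pics/t4.png'); s=read_camera('scene')
for n in('top','scene'):
  for k in('cassette','notch','stirrer','bottle_stand'): print(n,k,[(np.round(r['at'],1),round(r['conf'],2),np.round(ray(c if n=='top' else s,r['at'],.061 if k=='notch' else 0)[:2],3)) for r in place_of(n,k)[:2]])
P=lambda x,y:(120+y/2.6-.3,210+x/2.6-.3)
for q in((236,75),(318,67),(245,192),(333,186)): print(np.round(ray(c,P(*q),.045)[:2]*1000,1))
E
```

```text
time: 13.95
tool_pos: [0.5615, 0.2435, 0.0128]
tool_rot: [3.141, -0.001, 1.837]
contact_force: [-1.0, 5.7, 0.3]
opening: 0.0459
t 13.95 tcp [561.5 243.5  12.8] yaw 1.8368 F [-1.   5.7  0.3] op 45.9
pred C [576.48559519 188.47716327] 0.26603354735953344
top cassette [(array([175.3, 289.9]), 0.94, array([0.576, 0.18 ]))]
top notch [(array([156. , 280.8]), 0.68, array([0.629, 0.206]))]
top stirrer [(array([210.5, 319.8]), 0.73, array([0.458, 0.079])), (array([241.6, 297.5]), 0.37, array([0.355, 0.152]))]
top bottle_stand [(array([131.6, 313.8]), 0.97, array([0.728, 0.1  ]))]
scene cassette [(array([226.3, 340.1]), 0.74, array([0.574, 0.184]))]
scene notch [(array([234.7, 337.7]), 0.9, array([0.63, 0.2 ]))]
scene stirrer [(array([183.9, 321.4]), 0.83, array([0.46 , 0.061])), (array([238. , 478.7]), 0.41, array([0.415, 0.586]))]
scene bottle_stand [(array([255.1, 288.8]), 0.96, array([0.732, 0.087]))]
[657.8 143.3]
[668.6  40. ]
[509.5 130.6]
[517.5  21.3]
```

```bash
python3 -m inch '[[[-5,1.0,0,0.018],[-6,1.1,0,0.02],[-6,1.1,0,0.02],[-6,1.1,0,0.02],[-6,1.1,0,0.02],[-6,1.1,0,0.02],[-6,1.1,0,0.02],[-6,1.0,0,0.018],[-6,1,0,0.018],[-6,0.3,0,0.006]]]'
python3 -m inch '[[[-6,0,0,0],[-4,0,0,0],[-3,0,0,0],[-1,0,0,0]]]'
python3 - <<'E'
from h import *
s=st(); a=s['tool_rot'][2]; p=np.array(s['tool_pos'])*1000; print('pred C',p[:2]-57*np.array([np.cos(a),np.sin(a)]),a-np.pi/2)
c=cas('pics/t5.png'); s=read_camera('scene'); cv2.imwrite('pics/s5.png',s['img'])
for n in('top','scene'):
  for k in('cassette','notch'): print(n,k,[(np.round(r['at'],1),round(r['conf'],2),np.round(ray(c if n=='top' else s,r['at'],.061 if k=='notch' else 0)[:2],3)) for r in place_of(n,k)[:2]])
a=cv2.resize(c['img'][110:250,250:400],None,fx=2.6,fy=2.6,interpolation=cv2.INTER_CUBIC)
b=cv2.resize(s['img'][150:290,250:400],None,fx=2.6,fy=2.6,interpolation=cv2.INTER_CUBIC)
cv2.imwrite('pics/v5.png',np.hstack([a,b]))
E
```

```text
time: 15.7
tool_pos: [0.5813, 0.1875, 0.0127]
tool_rot: [-3.141, -0.001, 1.657]
contact_force: [-0.0, 4.2, 1.1]
opening: 0.0457
time: 16.2
tool_pos: [0.5825, 0.1736, 0.0127]
tool_rot: [-3.141, -0.001, 1.657]
contact_force: [-0.7, 4.9, 0.1]
opening: 0.0459
t 16.2 tcp [582.5 173.6  12.7] yaw 1.6568 F [-0.7  4.9  0.1] op 45.9
pred C [587.35958853 116.78767688] 0.08601259683772988
top cassette [(array([173.8, 309.1]), 0.73, array([0.582, 0.115])), (array([120.3, 390.9]), 0.47, array([ 0.769, -0.164]))]
top notch [(array([152.8, 305.5]), 0.79, array([0.64 , 0.126]))]
scene cassette [(array([224. , 319.2]), 0.57, array([0.596, 0.122]))]
scene notch [(array([226.3, 313.7]), 0.8, array([0.638, 0.124])), (array([145.4, 202.4]), 0.57, array([ 0.539, -0.343]))]
```

View pics/v5.png

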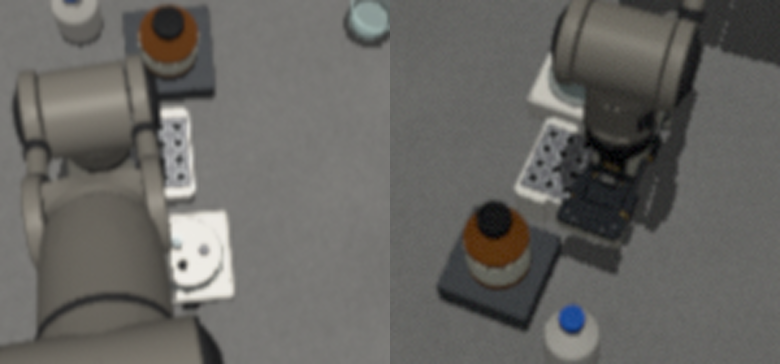

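Run:
```python
from h import *
c=cas(); s=read_camera('scene')
for z in(.1,.2,.3,.4): print(z,np.round(proj(c,(.5825,.1736,z)),0),np.round(proj(s,(.5825,.1736,z)),0))
st()
```

```text
0.1 [168. 290.] [212. 337.]
0.2 [162. 287.] [195. 338.]
0.3 [154. 284.] [176. 340.]
0.4 [145. 281.] [153. 342.]
t 16.6 tcp [582.5 173.4  12.7] yaw 1.6569 F [-1.   5.7  0.5] op 45.7
```

```bash
python3 -m inch '[[[10,0,0,0],[15,0,0,0],[10,0,0,-0.1],[0,0,0,-0.18],[0,0,0,-0.18],[0,0,0,-0.18],[0,0,0,-0.18],[0,0,0,-0.18],[0,0,0,-0.18],[0,0,0,-0.18]]]' 1 40
python3 -m inch '[[[0,0,0,-0.18],[0,0,0,-0.03],[0,0,0,0],[0,0,0,0]]]'
python3 -c "
from h import *
go(579.4,208.5,3.228)"
```

```text
time: 17.85
tool_pos: [0.5796, 0.2087, 0.0127]
tool_rot: [-3.141, 0.0, 3.024]
contact_force: [-0.1, -0.7, 0.2]
opening: 0.0004
time: 18.35
tool_pos: [0.5796, 0.2082, 0.0127]
tool_rot: [3.142, -0.0, -3.058]
contact_force: [0.5, 0.1, 0.7]
opening: 0.001
t 18.35 tcp [579.6 208.2  12.7] yaw 3.2254 F [0.5 0.1 0.7] op 1.0
tool dx 0.2 dy 0.3 roll -0.003
```

```bash
python3 -m inch '[[[0,-7,0,0],[0,-7,0,0],[0,-4,0,0],[0,-3,0,0],[0,-3,0,0],[0,-4,0,0],[0,-5,0,0],[0,-6,0,0],[0,-6,0,0],[0,-4,0,0]]]'
python3 - <<'E'
from h import *
s=st(); a=s['tool_rot'][2]; p=np.array(s['tool_pos'])*1000; print('pred C',p[:2]-66.5*np.array([np.sin(a),-np.cos(a)]),a-np.pi)
c=cas('pics/t6.png'); s=read_camera('scene'); cv2.imwrite('pics/s6.png',s['img'])
for n in('top','scene'):
  for k in('cassette','notch'): print(n,k,[(np.round(r['at'],1),round(r['conf'],2),np.round(ray(c if n=='top' else s,r['at'],.061 if k=='notch' else 0)[:2],3)) for r in place_of(n,k)[:2]])
a=cv2.resize(c['img'][110:250,250:400],None,fx=2.6,fy=2.6,interpolation=cv2.INTER_CUBIC)
b=cv2.resize(s['img'][150:290,250:400],None,fx=2.6,fy=2.6,interpolation=cv2.INTER_CUBIC)
cv2.imwrite('pics/v6.png',np.hstack([a,b]))
E
```

```text
time: 19.6
tool_pos: [0.5837, 0.1598, 0.0128]
tool_rot: [3.14, 0.0, -3.056]
contact_force: [0.3, 5.0, -0.1]
opening: 0.0002
t 19.6 tcp [583.7 159.8  12.8] yaw 3.2273 F [ 0.3  5.  -0.1] op 0.2
pred C [589.42606747  93.53467385] -6.197487528567214
top cassette [(array([172.1, 311.3]), 0.77, array([0.587, 0.108]))]
top notch [(array([154.1, 312.6]), 0.63, array([0.636, 0.103]))]
scene cassette []
scene notch [(array([221.4, 305.7]), 0.85, array([0.634, 0.095]))]
```

View pics/v6.png

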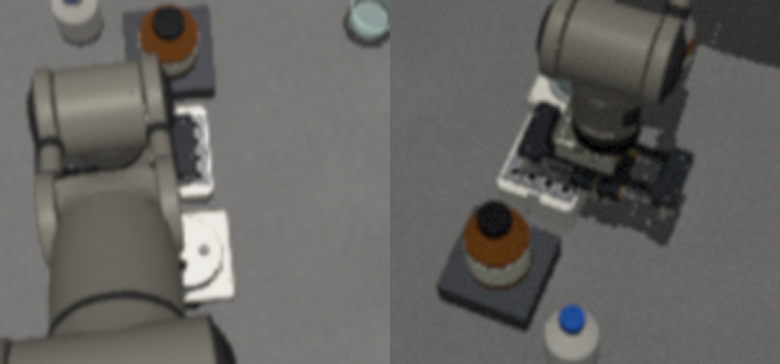

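```bash
cat >> h.py <<'E'
def edges(c,C,th,z=.061):
    "along-normal offsets (mm) of the visible edges of the cassette's top from the predicted pose"
    g=cv2.cvtColor(c['img'],6).astype(np.float32); R=np.array([[np.cos(th),-np.sin(th)],[np.sin(th),np.cos(th)]])
    def scan(pts,nrm):
        o=[]
        for q in pts:
            d=np.arange(-16,16.1,1.); v=[]
            for t in d:
                w=np.array(C)+R@(np.array(q)+t*np.array(nrm)); r,k=proj(c,[w[0]/1000,w[1]/1000,z])
                v.append(cv2.getRectSubPix(g,(1,1),(float(k),float(r)))[0,0])
            v=cv2.GaussianBlur(np.array(v,np.float32)[None],(5,1),1)[0]; gr=np.diff(v); i=np.argmin(gr); o.append((round(float(d[i]+.5),1),int(-gr[i])))
        return o
    print('front',scan([(u,-47.5) for u in(-40,-20,0,20,40)],(0,-1)))
    print('+x',scan([(55,u) for u in(-36,-25,-15,15,25,36)],(1,0)))
    print('-x',scan([(-55,u) for u in(-36,-25,-15,15,25,36)],(-1,0)))
def pred1():
    s=st(); a=s['tool_rot'][2]; p=np.array(s['tool_pos'])*1000; C=p[:2]-66.5*np.array([np.sin(a),-np.cos(a)]); th=(a+2*np.pi)%(2*np.pi)-np.pi; print('pred',C.round(1),round(th,3)); return C,th
def pred2(off=57,add=-np.pi/2):
    s=st(); a=s['tool_rot'][2]; p=np.array(s['tool_pos'])*1000; C=p[:2]-off*np.array([np.cos(a),np.sin(a)]); th=a+add; print('pred',C.round(1),round(th,3)); return C,th
E
python3 -m inch '[[[0,-4,0,0],[0,-6,0,0],[0,-6,0,0],[0,-6,0,0],[0,-6,0,0],[0,-6,0,0],[0,-6,0,0],[0,-4,0,0]]]'
python3 - <<'E'
from h import *
C,th=pred1(); edges(cas('pics/t7.png'),C,th)
E
```

```text
time: 20.9
tool_pos: [0.5875, 0.1157, 0.0127]
tool_rot: [3.141, 0.0, -3.056]
contact_force: [-0.4, 5.6, 0.1]
opening: 0.0006
t 20.9 tcp [587.5 115.7  12.7] yaw 3.2273 F [-0.4  5.6  0.1] op 0.6
pred [593.2  49.4] 0.086
front [(-0.5, 8), (0.5, 11), (-1.5, 13), (0.5, 10), (-0.5, 15)]
+x [(0.5, 13), (1.5, 11), (2.5, 0), (-1.5, 1), (14.5, 0), (15.5, 0)]
-x [(0.5, 19), (0.5, 17), (-0.5, 9), (-0.5, 1), (-10.5, 2), (-7.5, 1)]
```

```bash
python3 -m inch '[[[0,-4,0,0],[0,-6,0,0],[0,-6,0,0],[0,-6,0,0],[0,-6,0,0],[0,-6,0,0],[0,-6,0,0],[0,-6,0,0],[0,-6,0,0],[0,-6,0,0]]]'
python3 - <<'E'
from h import *
C,th=pred1(); edges(cas('pics/t8.png'),C,th)
E
```

```text
time: 22.2
tool_pos: [0.5924, 0.058, 0.0127]
tool_rot: [3.141, -0.0, -3.056]
contact_force: [0.3, 5.6, 0.9]
opening: 0.0006
t 22.2 tcp [592.4  58.   12.7] yaw 3.2274 F [0.3 5.6 0.9] op 0.6
pred [598.1  -8.3] 0.086
front [(-1.5, 13), (0.5, 10), (-0.5, 14), (0.5, 8), (-0.5, 12)]
+x [(-0.5, 6), (13.5, 1), (10.5, 4), (14.5, 1), (14.5, 1), (14.5, 0)]
-x [(-0.5, 16), (1.5, 4), (15.5, 0), (-8.5, 1), (-8.5, 1), (-13.5, 1)]
```

```bash
python3 -m inch '[[[0,-6,0,0],[0,-6,0,0],[0,-6,0,0],[0,-6,0,0],[0,-6,0,0],[0,-6,0,0],[0,-6,0,0],[0,-6,0,0],[0,-6,0,0],[0,-6,0,0]]]'
python3 -m inch '[[[0,-6,0,0],[0,-6,0,0],[0,-6,0,0],[0,-5,0,0],[0,-3,0,0],[0,-1,0,0]]]'
python3 - <<'E'
from h import *
C,th=pred1(); edges(cas('pics/t9.png'),C,th)
E
```

```text
time: 23.5
tool_pos: [0.5975, -0.0016, 0.0127]
tool_rot: [3.141, -0.0, -3.056]
contact_force: [-1.3, 5.8, 0.7]
opening: 0.0009
time: 24.25
tool_pos: [0.5997, -0.0285, 0.0127]
tool_rot: [3.141, -0.001, -3.056]
contact_force: [-1.3, 7.3, 1.8]
opening: 0.0007
t 24.25 tcp [599.7 -28.5  12.7] yaw 3.2272 F [-1.3  7.3  1.8] op 0.7
pred [605.4 -94.8] 0.086
front [(-2.5, 1), (0.5, 6), (-7.5, 5), (-1.5, 6), (3.5, 10)]
+x [(2.5, 4), (12.5, 1), (13.5, 1), (14.5, 0), (15.5, 0), (-15.5, 0)]
-x [(15.5, 0), (-15.5, 0), (5.5, 2), (-13.5, 1), (-14.5, 1), (-14.5, 0)]
```

```bash
python3 -m inch '[[[0,10,0,0],[0,0,-30,0],[0,0,-40,0],[-20,-20,-10,0],[-21,-22,0,0],[-22,-23,0,0],[-21,-22,0,0.08],[0,0,0,0.077],[0,0,0,0],[0,0,0,0]]]' 0.1 40
python3 - <<'E'
from h import *
go(690,-88,3.07); c=cas('pics/t10.png'); edges(c,(605,-95),.086)
for k in('cassette','notch'): print(k,[(np.round(r['at'],1),round(r['conf'],2),np.round(ray(c,r['at'],.061 if k=='notch' else 0)[:2],3)) for r in place_of('top',k)[:2]])
E
```

```text
time: 25.55
tool_pos: [0.69, -0.0983, 0.0927]
tool_rot: [-3.141, -0.0, 3.072]
contact_force: [0.2, 0.2, 0.3]
opening: 0.041
t 25.55 tcp [690.  -98.3  92.7] yaw 3.072 F [0.2 0.2 0.3] op 41.0
tool dx 0.7 dy 10.3 roll 0.002
front [(7.5, 0), (-2.5, 0), (12.5, 0), (7.5, 0), (10.5, 0)]
+x [(-1.5, 1), (-0.5, 1), (-0.5, 0), (-15.5, 0), (15.5, 0), (10.5, 3)]
-x [(8.5, 0), (14.5, 0), (-12.5, 0), (-15.5, 0), (0.5, 0), (15.5, 0)]
cassette [(array([164.3, 371. ]), 0.58, array([ 0.615, -0.094]))]
notch [(array([118. , 281.7]), 0.52, array([0.755, 0.205]))]
```

```bash
python3 -m inch '[[[0,0,25,0],[0,0,25,0],[0,0,20,0],[0,0,10,0],[5,0,0,0],[6,0,0,0],[4,0,0,0],[3,0,0,0],[3,0,0,0],[3,0,0,0]]]'
python3 -m inch '[[[4,0,0,0],[5,0,0,0],[6,0,0,0],[6,0,0,0],[6,0,0,0],[6,0,0,0],[6,0,0,0],[6,0,0,0],[4,0,0,0],[2,0,0,0]]]'
python3 - <<'E'
from h import *
C,th=pred2(-64.5,-np.pi); c=cas('pics/t11.png'); s=read_camera('scene'); print('top'); edges(c,C,th); print('scene'); edges(s,C,th)
for n,cc in(('top',c),('scene',s)):
  for k in('cassette','notch'): print(k,[(np.round(r['at'],1),round(r['conf'],2),np.round(ray(cc,r['at'],.061 if k=='notch' else 0)[:2],3)) for r in place_of(n,k)[:2]])
E
```

```text
time: 26.95
tool_pos: [0.6676, -0.0975, 0.0138]
tool_rot: [-3.141, 0.004, 3.07]
contact_force: [4.2, -2.0, 0.2]
opening: 0.0413
time: 28.2
tool_pos: [0.6167, -0.0934, 0.0137]
tool_rot: [-3.141, 0.004, 3.07]
contact_force: [5.7, -0.7, 0.4]
opening: 0.0413
t 28.2 tcp [616.7 -93.4  13.7] yaw 3.0699 F [ 5.7 -0.7  0.4] op 41.3
pred [552.4 -88.8] -0.072
top
front [(9.5, 0), (2.5, 0), (13.5, 0), (0.5, 0), (-8.5, 0)]
+x [(8.5, 5), (10.5, 5), (12.5, 7), (11.5, 1), (-13.5, 0), (-1.5, 2)]
-x [(-4.5, 0), (-6.5, 0), (0.5, 0), (-10.5, 0), (-12.5, 0), (5.5, 0)]
scene
front [(3.5, 6), (-14.5, 6), (12.5, 3), (14.5, 0), (-10.5, 3)]
+x [(10.5, 6), (10.5, 5), (13.5, 6), (5.5, 1), (-0.5, 3), (10.5, 1)]
-x [(1.5, 0), (-2.5, 7), (-4.5, 13), (-10.5, 7), (-2.5, 5), (-1.5, 5)]
cassette [(array([185.2, 368.2]), 0.57, array([ 0.544, -0.083]))]
notch []
cassette [(array([189.7, 272.4]), 0.65, array([ 0.554, -0.073]))]
notch [(array([189.9, 261.2]), 0.97, array([ 0.599, -0.08 ]))]
```

```bash
python3 -m inch '[[[5,0,0,0],[6,0,0,0],[6,0,0,0],[6,0,0,0],[6,0,0,0],[4,0,0,0],[2,0,0,0],[0,0,0,0],[-8,0,0,0],[-10,0,0,0]]]'
python3 -m inch '[[[-15,0,0,0],[-15,0,-40,0],[-15,0,-40,0],[-10,0,-10,0],[0,0,0,0]]]'
python3 - <<'E'
from h import *
C,th=np.array([515.5,-86.5]),-.072; st(); c=cas('pics/t12.png'); s=read_camera('scene'); print('top'); edges(c,C,th); print('scene'); edges(s,C,th)
for n,cc in(('top',c),('scene',s)):
  for k in('cassette','notch'): print(k,[(np.round(r['at'],1),round(r['conf'],2),np.round(ray(cc,r['at'],.061 if k=='notch' else 0)[:2],3)) for r in place_of(n,k)[:2]])
a=cv2.resize(c['img'][140:260,320:480],None,fx=2.5,fy=2.5,interpolation=cv2.INTER_CUBIC)
b=cv2.resize(s['img'][110:230,170:330],None,fx=2.5,fy=2.5,interpolation=cv2.INTER_CUBIC)
cv2.imwrite('pics/v12.png',np.hstack([a,b]))
E
```

```text
time: 29.75
tool_pos: [0.5978, -0.0918, 0.012]
tool_rot: [3.141, -0.003, 3.07]
contact_force: [0.1, -0.2, -0.2]
opening: 0.0414
time: 30.38
tool_pos: [0.654, -0.096, 0.103]
tool_rot: [-3.141, 0.001, 3.07]
contact_force: [-0.0, 0.6, -0.2]
opening: 0.0413
t 30.38 tcp [654. -96. 103.] yaw 3.0705 F [-0.   0.6 -0.2] op 41.3
top
front [(8.5, 0), (14.5, 0), (14.5, 0), (13.5, 0), (-12.5, 0)]
+x [(-7.5, 0), (8.5, 0), (5.5, 0), (5.5, 0), (-3.5, 0), (-12.5, 0)]
-x [(10.5, 7), (10.5, 8), (10.5, 7), (10.5, 7), (13.5, 7), (14.5, 4)]
scene
front [(-9.5, 3), (6.5, 0), (10.5, 0), (-3.5, 0), (14.5, 4)]
+x [(-8.5, 9), (-9.5, 13), (-9.5, 12), (-6.5, 0), (2.5, 1), (-3.5, 2)]
-x [(-9.5, 6), (2.5, 0), (7.5, 0), (-0.5, 1), (-4.5, 5), (-3.5, 5)]
cassette [(array([196.7, 364.9]), 0.4, array([ 0.505, -0.072])), (array([119.1, 282. ]), 0.17, array([0.771, 0.21 ]))]
notch [(array([177.3, 365.8]), 0.68, array([ 0.561, -0.068]))]
cassette [(array([179.1, 278.9]), 0.72, array([ 0.508, -0.074]))]
notch [(array([183.2, 266.9]), 0.9, array([ 0.57 , -0.077])), (array([185.7, 322. ]), 0.52, array([0.499, 0.083]))]
```

View pics/v12.png

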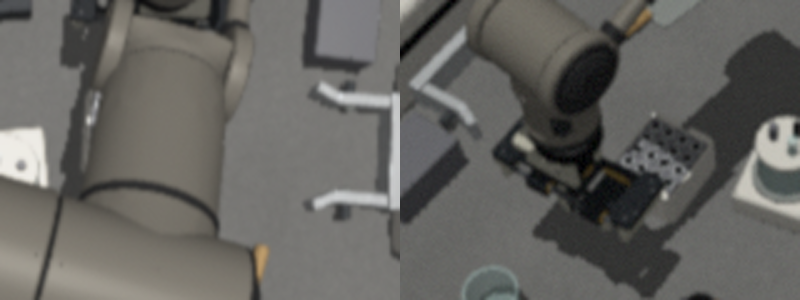

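```bash
python3 -m inch '[[[0,0,-40,0],[0,0,-45,0],[0,20,-45,0],[10,35,0,0],[10,37,0,0],[10,37,0,0],[10,37,0,0],[10,37,0,0],[10,37,0,0],[0,0,0,0]]]'
python3 - <<'E'
from h import *
st(); C,th=np.array([512,-80]),-.072; c=cas('pics/t13.png'); s=read_camera('scene'); cv2.imwrite('pics/s13.png',s['img']); print('top'); edges(c,C,th); print('scene'); edges(s,C,th)
for n,cc in(('top',c),('scene',s)):
  for k in('cassette','notch'): print(k,[(np.round(r['at'],1),round(r['conf'],2),np.round(ray(cc,r['at'],.061 if k=='notch' else 0)[:2],3)) for r in place_of(n,k)[:2]])
a=cv2.resize(c['img'][140:260,320:480],None,fx=2.5,fy=2.5,interpolation=cv2.INTER_CUBIC)
b=cv2.resize(s['img'][110:230,170:330],None,fx=2.5,fy=2.5,interpolation=cv2.INTER_CUBIC)
cv2.imwrite('pics/v13.png',np.hstack([a,b]))
E
```

```text
time: 31.92
tool_pos: [0.6096, 0.1502, 0.2324]
tool_rot: [3.141, -0.001, 3.074]
contact_force: [0.3, -0.4, -0.1]
opening: 0.0409
t 31.93 tcp [609.6 150.2 232.4] yaw 3.0738 F [ 0.3 -0.4 -0.1] op 40.9
top
front [(-1.5, 14), (-2.5, 15), (-2.5, 9), (-1.5, 11), (-2.5, 14)]
+x [(3.5, 13), (4.5, 13), (4.5, 14), (4.5, 12), (4.5, 15), (3.5, 14)]
-x [(-3.5, 15), (-2.5, 18), (-1.5, 19), (-2.5, 15), (-1.5, 20), (-1.5, 18)]
scene
front [(-2.5, 9), (-1.5, 4), (-1.5, 4), (-2.5, 5), (-1.5, 6)]
+x [(8.5, 11), (9.5, 11), (8.5, 12), (8.5, 11), (9.5, 11), (9.5, 11)]
-x [(-7.5, 9), (-8.5, 10), (-8.5, 9), (-7.5, 9), (-8.5, 4), (-11.5, 0)]
cassette [(array([195.5, 364.7]), 0.68, array([ 0.509, -0.071]))]
notch [(array([177.7, 368. ]), 0.61, array([ 0.56 , -0.075])), (array([116.8, 391.7]), 0.43, array([ 0.762, -0.155]))]
cassette [(array([179.3, 274.2]), 0.76, array([ 0.516, -0.088]))]
notch [(array([181.2, 263.4]), 0.8, array([ 0.569, -0.091]))]
```

View pics/v13.png

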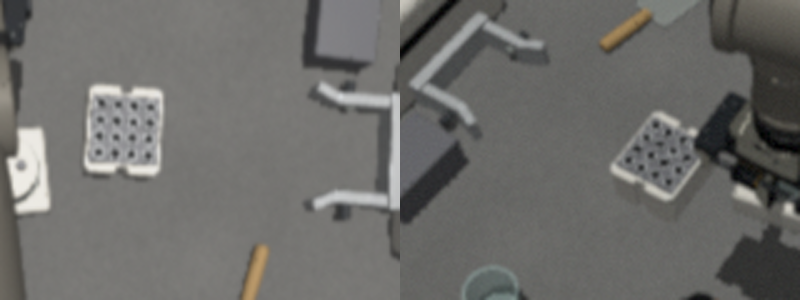

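```bash
python3 -m inch '[[[15.7,-34.1,0,0],[15.7,-34.1,0,0],[15.7,-34.1,0,0],[15.7,-34.1,0,0],[15.7,-34.1,0,0],[0,0,0,0.17],[0,0,0,0.18],[0,0,0,0.18],[0,0,0,0.18],[0,0,0,0.18]]]' 0.0 40
python3 -m inch '[[[0,0,0,0.18],[0,0,0,0.18],[0,0,0,0.18],[0,0,0,0.145],[0,0,0,0],[0,0,0,0]]]'
python3 -c "
from h import *
go(519.7,-15.2,1.499)"
```

```text
time: 33.48
tool_pos: [0.5201, -0.0177, 0.2328]
tool_rot: [3.141, 0.0, 2.173]
contact_force: [0.2, 0.5, 0.1]
opening: 0.0458
time: 34.22
tool_pos: [0.5202, -0.0173, 0.2327]
tool_rot: [3.142, -0.0, 1.497]
contact_force: [0.0, 0.4, 0.0]
opening: 0.0458
t 34.23 tcp [520.2 -17.3 232.7] yaw 1.4973 F [0.  0.4 0. ] op 45.8
tool dx 2.0 dy -0.6 roll -0.002
```

```bash
python3 -m inch '[[[1.5,0,20,0],[0,0,30,0],[0,0,30,0],[0,0,30,0],[0,0,30,0],[0,0,25,0],[0,0,20,0],[0,0,20,0],[0,0,10,0],[0,0,5,0]]]'
python3 -c "
from h import *
st()"
```

```text
time: 35.48
tool_pos: [0.5203, -0.0154, 0.0124]
tool_rot: [-3.141, -0.0, 1.496]
contact_force: [-0.2, 0.9, -0.8]
opening: 0.0463
t 35.48 tcp [520.3 -15.4  12.4] yaw 1.4959 F [-0.2  0.9 -0.8] op 46.3
```

```bash
python3 -m inch '[[[-2,0,0,0],[-3,0,0,0],[-3,0,0,0],[-4,0,0,0],[-5,0,0,0],[-6,0,0,0],[-7,0,0,0],[-7,0,0,0],[-7,0,0,0],[-7,0,0,0]]]'
python3 -m inch '[[[-7,0,0,0],[-7,0,0,0],[-7,0,0,0],[-7,0,0,0],[-7,0,0,0],[-7,0,0,0],[-7,0,0,0],[-7,0,0,0],[-5,0,0,0],[-2,0,0,0]]]'
python3 - <<'E'
from h import *
C,th=pred2(); c=cas('pics/t14.png'); s=read_camera('scene'); print('top'); edges(c,C,th); print('scene'); edges(s,C,th); print('target x',495.4+.068*(C[1]+379))
E
```

```text
time: 36.72
tool_pos: [0.5167, -0.0656, 0.0133]
tool_rot: [3.141, -0.001, 1.495]
contact_force: [1.6, 6.1, 1.3]
opening: 0.0458
time: 37.98
tool_pos: [0.5119, -0.1284, 0.0133]
tool_rot: [3.141, -0.001, 1.495]
contact_force: [0.6, 7.0, 3.7]
opening: 0.0455
t 37.98 tcp [ 511.9 -128.4   13.3] yaw 1.4949 F [0.6 7.  3.7] op 45.5
pred [ 507.6 -185.2] -0.076
top
front [(13.5, 0), (-6.5, 1), (2.5, 6), (10.5, 6), (14.5, 4)]
+x [(-4.5, 1), (-2.5, 1), (-0.5, 1), (8.5, 1), (13.5, 1), (13.5, 3)]
-x [(-8.5, 1), (-13.5, 2), (-14.5, 0), (-14.5, 0), (2.5, 0), (0.5, 0)]
scene
front [(3.5, 2), (1.5, 6), (0.5, 5), (1.5, 4), (-1.5, 5)]
+x [(5.5, 11), (4.5, 11), (6.5, 10), (12.5, 0), (9.5, 1), (11.5, 2)]
-x [(8.5, 3), (5.5, 3), (4.5, 2), (3.5, 2), (-13.5, 2), (-8.5, 1)]
target x 508.57879397029234
```

```bash
python3 -m inch '[[[-5,0,0,0],[-7,0,0,0],[-7,0,0,0],[-7,0,0,0],[-7,0,0,0],[-7,0,0,0],[-7,0,0,0],[-7,0,0,0],[-5,0,0,0],[-2,0,0,0]]]'
python3 - <<'E'
from h import *
C,th=pred2(); c=cas('pics/t15.png'); s=read_camera('scene'); print('top'); edges(c,C,th); print('scene'); edges(s,C,th); print('target x',495.4+.068*(C[1]+379))
a=cv2.resize(c['img'][150:250,400:500],None,fx=4,fy=4,interpolation=cv2.INTER_CUBIC)
b=cv2.resize(s['img'][90:190,170:270],None,fx=4,fy=4,interpolation=cv2.INTER_CUBIC)
cv2.imwrite('pics/v15.png',np.hstack([a,b]))
E
```

```text
time: 39.33
tool_pos: [0.5072, -0.1889, 0.0133]
tool_rot: [3.141, -0.002, 1.495]
contact_force: [0.0, 7.8, 4.7]
opening: 0.0458
t 39.33 tcp [ 507.2 -188.9   13.3] yaw 1.4949 F [0.  7.8 4.7] op 45.8
pred [ 502.8 -245.8] -0.076
top
front [(1.5, 0), (6.5, 3), (14.5, 2), (-1.5, 0), (13.5, 0)]
+x [(3.5, 1), (2.5, 1), (8.5, 1), (14.5, 2), (-1.5, 2), (-14.5, 1)]
-x [(-13.5, 1), (0.5, 0), (-11.5, 0), (13.5, 0), (-2.5, 0), (8.5, 0)]
scene
front [(-11.5, 0), (1.5, 3), (1.5, 4), (-1.5, 4), (1.5, 3)]
+x [(5.5, 11), (5.5, 11), (3.5, 6), (12.5, 1), (4.5, 0), (13.5, 2)]
-x [(1.5, 3), (6.5, 1), (-11.5, 1), (-12.5, 2), (-8.5, 3), (6.5, 0)]
target x 504.45899772600114
```

View pics/v15.png

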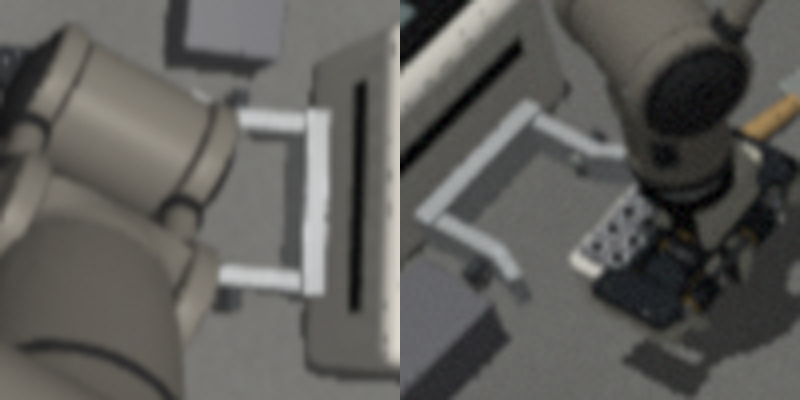

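```bash
python3 -m inch '[[[-4,0.1,0,0],[-6,0.2,0,0],[-6,0.2,0,0],[-6,0.2,0,0],[-6,0.2,0,0],[-6,0.2,0,0],[-6,0.2,0,0]]]'
python3 -m inch '[[[-4,0,0,0],[-4,0,0,0],[-4,0,0,0],[-4,0,0,0]]]'
python3 -m inch '[[[-4,0,0,0],[-4,0,0,0],[-4,0,0,0],[-4,0,0,0]]]'
python3 - <<'E'
from h import *
C,th=pred2(); s=read_camera('scene'); edges(s,C,th); print('target x',495.4+.068*(C[1]+379))
E
```

```text
time: 40.3
tool_pos: [0.5053, -0.2286, 0.0133]
tool_rot: [-3.141, -0.002, 1.495]
contact_force: [-0.1, 8.4, 3.8]
opening: 0.0457
time: 40.8
tool_pos: [0.5041, -0.2444, 0.0133]
tool_rot: [-3.141, -0.002, 1.495]
contact_force: [-0.2, 7.7, 4.2]
opening: 0.0459
time: 41.3
tool_pos: [0.503, -0.2604, 0.0133]
tool_rot: [-3.141, -0.002, 1.495]
contact_force: [0.2, 9.2, 3.9]
opening: 0.0461
t 41.3 tcp [ 503.  -260.4   13.3] yaw 1.4953 F [0.2 9.2 3.9] op 46.1
pred [ 498.7 -317.2] -0.075
front [(-14.5, 1), (-0.5, 4), (-0.5, 3), (0.5, 4), (-0.5, 4)]
+x [(5.5, 11), (5.5, 11), (-11.5, 5), (12.5, 0), (11.5, 1), (13.5, 1)]
-x [(8.5, 0), (-11.5, 0), (-4.5, 2), (-6.5, 3), (-7.5, 0), (-5.5, 0)]
target x 499.6019420923061
```

```bash
python3 -m inch '[[[-3,0,0,0],[-3,0,0,0],[-3,0,0,0],[-3,0,0,0],[-3,0,0,0]]]'
python3 -m inch '[[[-2,0,0,0],[-2,0,0,0],[-2,0,0,0],[-2,0,0,0],[-2,0,0,0],[-2,0,0,0]]]'
python3 -m inch '[[[-2,0,0,0],[-2,0,0,0],[-2,0,0,0],[-2,0,0,0],[-2,0,0,0],[-2,0,0,0]]]'
```

```text
time: 41.98
tool_pos: [0.5021, -0.2717, 0.0133]
tool_rot: [-3.141, -0.008, 1.494]
contact_force: [4.9, 26.3, 9.6]
opening: 0.046
time: 42.72
tool_pos: [0.5011, -0.2857, 0.0132]
tool_rot: [-3.141, -0.004, 1.496]
contact_force: [4.1, 13.8, 6.4]
opening: 0.0459
time: 43.48
tool_pos: [0.5002, -0.2976, 0.0133]
tool_rot: [-3.141, -0.004, 1.496]
contact_force: [3.1, 14.0, 5.9]
opening: 0.0455
```

```bash
python3 -m inch '[[[-2,0,0,0],[-2,0,0,0],[-2,0,0,0],[-2,0,0,0],[-2,0,0,0],[-2,0,0,0],[-2,0,0,0]]]'
python3 -m inch '[[[-1,0,0,0],[-1,0,0,0],[-1,0,0,0],[-1,0,0,0]]]'
python3 -m inch '[[[-1,0,0,0],[-1,0,0,0],[-1,0,0,0]]]'
```

```text
time: 44.35
tool_pos: [0.4992, -0.3116, 0.0132]
tool_rot: [-3.141, -0.004, 1.496]
contact_force: [2.7, 12.0, 5.3]
opening: 0.046
time: 44.85
tool_pos: [0.4989, -0.3174, 0.0132]
tool_rot: [3.141, -0.002, 1.496]
contact_force: [1.5, 5.2, 2.1]
opening: 0.0458
time: 45.22
tool_pos: [0.4987, -0.3192, 0.0132]
tool_rot: [-3.141, -0.004, 1.495]
contact_force: [2.9, 13.0, 5.7]
opening: 0.0463
```

```bash
python3 -m inch '[[[-1,0,0,0],[0,0,0,0]]]'; python3 -m inch '[[[-1,0,0,0],[0,0,0,0]]]'; python3 -m inch '[[[-1,0,0,0],[0,0,0,0]]]'
```

```text
time: 45.48
tool_pos: [0.4987, -0.3192, 0.0132]
tool_rot: [-3.141, -0.005, 1.495]
contact_force: [2.9, 14.8, 5.9]
opening: 0.0461
time: 45.72
tool_pos: [0.4987, -0.3192, 0.0132]
tool_rot: [-3.141, -0.006, 1.495]
contact_force: [3.6, 17.7, 7.0]
opening: 0.0458
time: 45.98
tool_pos: [0.4987, -0.3192, 0.0132]
tool_rot: [-3.14, -0.008, 1.495]
contact_force: [3.9, 22.2, 9.5]
opening: 0.046
```

```bash
python3 -m inch '[[[3,0,0,0],[3,0,0,0],[5,0,0,0],[15,0,0,0],[20,0,0,0],[20,0,-20,0],[20,0,-40,0],[20,0,-40,0],[30,0,-30,0],[0,0,0,0]]]'
python3 -m inch '[[[35,0,-20,0],[35,0,0,0],[30,0,0,0],[0,0,0,0]]]'
python3 - <<'E'
from h import *
st(); c=cas('pics/t16.png'); s=read_camera('scene'); C=np.array([494.6,-376.0]); th=-.073; print('top'); edges(c,C,th); print('scene'); edges(s,C,th)
for n,cc in(('top',c),('scene',s)):
  for k,z in(('cassette',0),('notch',.061),('rail_end',.04),('dock',0),('tip_box',0),('beaker',0),('reagent_jar',0),('wash_bottle',0),('spatula',0)): print(n,k,[(round(r['conf'],2),np.round(ray(cc,r['at'],z)[:2],3)) for r in place_of(n,k)[:1]])
a=cv2.resize(c['img'][150:250,400:500],None,fx=4,fy=4,interpolation=cv2.INTER_CUBIC)
b=cv2.resize(s['img'][90:190,160:260],None,fx=4,fy=4,interpolation=cv2.INTER_CUBIC)
cv2.imwrite('pics/v16.png',np.hstack([a,b]))
E
```

```text
time: 47.22
tool_pos: [0.5096, -0.1868, 0.145]
tool_rot: [3.137, 0.001, 1.498]
contact_force: [0.7, -0.7, -0.8]
opening: 0.046
time: 47.72
tool_pos: [0.5154, -0.0876, 0.1616]
tool_rot: [-3.14, -0.001, 1.498]
contact_force: [-0.4, -0.9, -0.8]
opening: 0.0459
t 47.73 tcp [515.4 -87.6 161.6] yaw 1.498 F [-0.4 -0.9 -0.8] op 45.9
top
front [(10.5, 15), (13.5, 14), (12.5, 15), (12.5, 17), (12.5, 16)]
+x [(13.5, 8), (13.5, 8), (13.5, 9), (13.5, 14), (13.5, 14), (-0.5, 14)]
-x [(0.5, 8), (14.5, 7), (14.5, 8), (14.5, 8), (14.5, 8), (1.5, 14)]
scene
front [(7.5, 8), (6.5, 7), (6.5, 7), (6.5, 9), (6.5, 9)]
+x [(5.5, 9), (5.5, 11), (5.5, 11), (5.5, 11), (5.5, 11), (5.5, 11)]
-x [(4.5, 7), (0.5, 11), (-0.5, 8), (-1.5, 9), (-0.5, 12), (-3.5, 9)]
top cassette [(0.9, array([ 0.497, -0.376]))]
top notch [(0.84, array([ 0.55 , -0.375]))]
top rail_end [(0.53, array([0.458, 0.068]))]
top dock [(0.57, array([0.731, 0.097]))]
top tip_box [(0.88, array([ 0.668, -0.379]))]
top beaker [(0.76, array([ 0.781, -0.168]))]
top reagent_jar [(0.53, array([0.733, 0.1  ]))]
top wash_bottle [(0.93, array([0.768, 0.211]))]
top spatula [(0.64, array([ 0.279, -0.233]))]
scene cassette [(0.9, array([ 0.49 , -0.381]))]
scene notch [(0.87, array([ 0.54 , -0.388]))]
scene rail_end [(0.95, array([ 0.505, -0.353]))]
scene dock [(0.74, array([ 0.51 , -0.376]))]
scene tip_box [(0.83, array([ 0.682, -0.367]))]
scene beaker [(0.73, array([ 0.282, -0.245]))]
scene reagent_jar [(0.71, array([0.362, 0.14 ]))]
scene wash_bottle [(0.68, array([0.776, 0.218]))]
scene spatula [(0.63, array([ 0.293, -0.248]))]
```

View pics/v16.png

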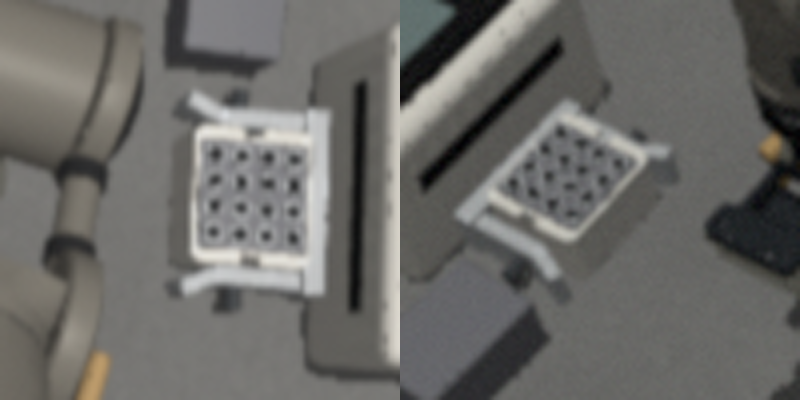

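```bash
python3 -c "
from h import *
st(); print(hand_in())"
```

```text
t 48.73 tcp [516.  -89.2 162.7] yaw 1.4953 F [ 0.2 -0.2  0.6] op 45.8
the job is handed in; nothing more can be done
None
```

I slid the cassette through the gap and pushed it into the docking bay. The checks I could make say it is fully home, and I handed the job in at 48.7 s. The hand-in gave no verdict.

**How it went:**
- Pressing on the cassette's top to drag it slipped without moving it, so I switched to pushing.
- I pushed it from behind with both fingers up to the gap, then with the closed fingers through it. After that I slid it sideways onto the bay's axis and pushed it home with both fingers.
- Pushing forces were about 4–9 N on the bench, with a 26 N peak at the sprung balls.

**Last checks:**
- **Balls and back stop:** The force dropped from about 12 N to 5 N near the end, which fits the balls clicking in. The cassette then stopped dead, taking up to 22 N with no further movement. That stop came about 47.5 mm after the balls were first met, as it should for a seated cassette.
- **Pictures:** The last picture shows it flat against the back stop, between the rails, with its notches level with the balls. The arm was clear of everything.

**What did not agree or was not checked:**
- The scene camera put the cassette about 5 mm further in +x than the top camera, on the bench and again in the bay. I relied on the top camera and the arm's own position.
- My edge fit on the seated cassette was unreliable because the rails and back stop mislead it, so I judged by the forces and the picture.
- I had no direct reading of the ball joints, or of forces on the stirrer and bottle stand. I saw no sign of contact with either.
- I only roughly rechecked five of the seven loose items. The clear detections were within about 15 mm of where they started, no better than the detector's own scatter. The can and salt jar I did not recheck.

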